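# Jack up the isolation platform for new pads and hold it

### The job

Stand the small ratchet jack on the worktop with its saddle centred under the stud of the platform's lift lug, toe still fully down. Then pump the handle with full strokes, letting it spring back up between strokes, until both front feet of the platform hang more than 10 mm clear of the worktop, so that a colleague can slip the cork pads under them. The load sags back to the last ratchet tooth whenever the handle rises, so finish while still pressing the handle down at the bottom of the last stroke, and keep holding it there. Do not lift or push the platform with the hand, and do not shift or knock over what stands on it or round it.

Things in the scene. Friction and masses are not known exactly. Their poses are not given: they have to be found in the camera images.
- jack: Loose ratchet toe jack, 0.9 kg. Origin: underside of its base plate below the tower's centre; +x = toe side, handle to -x. Base plate x -130 to +68, 74 wide (y), 8 mm thick. Grip the flat grey tower across y near its top: 34 (x) x 40 (y) mm, cap 38 x 44, z 8 to 106 mm. Toe: 22 mm wide arm out of the tower's +x face, z 12 to 23 mm when down, carrying the round saddle.
- saddle (a point): Centre of the floor of the jack's saddle, a dished disc 38 mm across with a raised rim (inner diameter 31 mm, 3.3 mm above the floor), 48 mm from the jack's origin along its +x; floor 27.5 mm above the worktop with the toe down, rising with the toe.
- jack_toe (a joint): Rise of toe and saddle, m, 0 (start, lowest) to 0.040. A pawl keeps what is won in teeth of 9 mm: each full handle stroke raises it about 11 mm, of which 9 mm (one tooth, less about 1 mm of give) stay when the handle goes back up; a stroke of less than nine tenths may win nothing.
- jack_handle (a joint): Angle of the pump handle, rad: 0 = up (start; its spring always brings it back), 0.577 = pressed down to its stop. Pressing at the paddle takes about 2 to 4 N empty and 5 to 9 N with the platform's weight on the saddle; at the stop the force rises steeply.
- paddle (a point): Middle of the top of the handle's black paddle (44 mm along the handle, 28 wide, 10 thick), to be pressed down. Handle up: 115 mm behind the jack's origin (its -x), 100 mm above the worktop. It swings about a level axis (jack's y) 44 mm behind the origin, 44 mm up, radius 90 mm; fully down: 134 mm behind, 52 mm up.
- platform: Loose vibration-isolation platform, 2 to 3 kg: drilled aluminium plate 200 (x) x 180 (y) mm on a grey frame and four rubber feet, top at 60 mm. Origin: centre of its underside, at worktop level; local -x is the front, where the steel lift lug sticks out (44 mm wide, to 138 mm from the origin). It tips about its rear feet when the lug is lifted.
- lift_stud (a point): Centre of the lower end of the lift stud, 18 mm across, 10 mm long, hanging under the lug 122 mm in front of the platform's origin; lower end 37 mm above the worktop with the platform down. It has to sit inside the saddle's rim. The jack comes in from the front, its +x along the platform's +x.
- foot_front_l (a point): Centre of the underside of the platform's front left foot (30 mm across); z = 0 on the worktop. With the handle held down it hangs about 1 mm clear after one full stroke under the stud, 9 mm after two, 16 mm after three.
- foot_front_r (a point): Centre of the underside of the front right foot, as for the left.
- objective_case: Round screw-lid case, 41 mm across, 58 mm high, standing on the platform near its middle. Origin: centre of its underside. Bystander.
- coverslips: Small box of cover glasses, 36 x 36 x 22 mm, on the platform near its middle. Origin: centre of its underside. Bystander.
- pad_a: Cork pad, 34 mm across, 8 mm thick, lying on the worktop left of the lug. Origin: centre of its underside. Bystander.
- pad_b: The same, right of the lug. Bystander.
- lens_cleaner: Bottle, 42 mm across, 105 mm high, standing on the worktop in front of the lamp supply. Origin: centre of its underside. Bystander.

How it is judged:
On the way, in this order (a step that is already met when the one before it is completed fails the run):
1. the jack stands flat on the worktop with its saddle under the lift stud, toe still down (horizontal distance between saddle and lift_stud below 0.008 m and angle between jack's own z axis and vertical below 0.08 rad and height (world z) of jack below 0.006 m and value of joint jack_toe below 0.004 m), for 0.2 s.
2. a stroke has been pumped: the toe has climbed and stays up on its pawl with the handle back up (value of joint jack_toe above 0.005 m and value of joint jack_handle below 0.12 rad and horizontal distance between saddle and lift_stud below 0.01 m and angle between jack's own z axis and vertical below 0.08 rad and height (world z) of jack below 0.006 m), for 0.1 s.
At the end, for the whole second after the job is handed in: Front feet over 10 mm up; platform within 30 mm of its place; jack upright on the worktop, saddle within 10 mm of the stud, carrying over 4 N; fingers hold the handle down past 0.50 rad with over 1 N; robot not touching the platform, which is at rest (height (world z) of each of foot_front_l, foot_front_r above 0.01 m and horizontal distance between saddle and lift_stud below 0.01 m and angle between jack's own z axis and vertical below 0.08 rad and height (world z) of jack below 0.006 m and value of joint jack_handle above 0.5 rad and contact force between the fingers and jack above 1 N and contact force between jack and platform above 4 N and contact force between each of the arm, the fingers and platform below 0.5 N and linear speed of platform below 0.02 m/s and distance of platform from where it was at the start of the episode below 0.03 m); the arm keeps its last pose, push and grip.
It fails at once if the platform is lifted or pushed by the robot (contact force between any of the fingers, the arm and platform above 8 N or distance of platform from where it was at the start of the episode above 0.04 m).
It fails at once if something standing on the platform is tipped or slides away (angle between any of objective_case, coverslips's own z axis and vertical above 0.4 rad or distance of any of objective_case, coverslips from where it was at the start of the episode above 0.04 m).
It fails at once if a pad or the bottle is pushed about or knocked over (distance of any of pad_a, pad_b, lens_cleaner from where it was at the start of the episode above 0.03 m or angle between lens_cleaner's own z axis and vertical above 0.4 rad).
It also fails if it takes over 51 s, if anything falls off the work surface, if the arm or the gripper's body presses on something with over 40 N, if the wrist force passes 120 N, or if a joint passes its speed limit or range.

### The arm

A 7-joint arm with a two-finger parallel gripper is mounted at the origin on a cart in front of the work surface, level with it; the furniture and walls round the work are solid. World frame = base frame: x ahead of the robot, y to its left, z up, the work surface at z = 0. Lengths are in m, angles in rad, forces in N, time in s.
With the tool pointing down it reaches from about 0.4 to 0.85 m from the base axis. Payload 10.4 kg.
Tool frame: the origin (TCP) lies midway between the tips of the shut fingers; the grasp point (between the pads) lies 19 mm behind it; z points along the fingers, y is the line along which they close (so a half turn about z gives the same grasp; the last joint's range is limited). The gripper opens to 87 mm and grips with 3 to 60 N. Pads are 19 mm wide; open, the fingers measure 117 mm over their backs; the gripper's body (75 mm by 190 mm) begins 51 mm behind the grasp point.
Start: joints at [1.32, 0.332, -0.065, 1.46, 0.022, 1.35, -0.088], TCP at [0.141, -0.609, 0.223] pointing down, gripper open.
Joint ranges: [-2.6, 2.6], [-0.5, 2.12], [-1.47, 1.34], [0.16, 2.42], [-1.27, 4.41], [0.06, 2.06], [-2.6, 2.6]. Speed limits (rad/s): [2.22, 2.22, 2.79, 2.79, 3.14, 3.14, 3.14].

### API

Orientations are given as a unit quaternion [x, y, z, w].
In Python, from bench import r gives the robot as it stands.
- The arm moves only by the tool arm_command, never from a script. Its arguments are lists of equal length, an entry for each row: "xyz": the shift along the world's x, y, z in m, a list of three; "rot": the turn, a rotation vector about the world's x, y, z in rad, a list of three. In form: {"xyz": [[tx, ty, tz], ...], "rot": [[ax, ay, az], ...]}. A call has 1 to 20 rows; each row is the pose to reach, as a shift and turn from the pose commanded when the call began; what a row does not reach only later rows make up. A row lasts 1/12 s, in which the tool goes at most 41.7 mm and 7.16 degrees, less where a joint would pass 70% of its speed; a pose out of reach is approached as far as the arm can. A call with a gripper value outside its range is refused whole. "grip" is the opening, from 0 (shut) to 1 (fully open), set as the call begins (left out, the last holds). The fingers move at their own pace and stop on an object; "squeeze" is the grip in N (left out, the last holds). Time passes only in rows, so rows that repeat a pose let the fingers close. It gives the time, the measured TCP pose, the force, the opening and the grip force at its end, in the units of the state.
- r.read_state(): the state, without advancing time (a new reading comes with each control period).
- r.camera(name): name is "side" or "top"; returns the picture (420x560x3 uint8, red, green, blue); there is no depth.
- r.camera_model(name): a dict with "fx", "fy", "cx", "cy" (pixels), "k1" (the pictures are not rectified: a ray, as slopes to the right and down, at radius r is drawn at 1 + k1 r^2 times it, then the intrinsics apply), "T" (4x4, takes a point from camera to world coordinates). Camera axes: x right, y up, looking along -z (the intrinsics and any distortion apply to the point x, -y, -z); pixel columns grow to the right and rows downward; lengths in m; the calibration is good to about 2 mm. A picture is of the moment at which its call begins. camera_model takes no time and is no camera call.
- r.close_job(): hands the job in; it is judged then, once.
Trained networks look in the newest picture that a camera, given by its name, has taken for a name from the list of things; names that differ only in an ending like _2 or _b are one class to them, and where a whole thing is asked for, a point or a joint stands for the part that bears it (a point fixed in the world has none). Each returns a list of dicts, best first, with "conf" (0 to 1); they miss things now and then, are a little off and sometimes report something else, mostly with a low value. They report only what shows in the picture. A call takes as long as a camera call.
- r.look_for(label, camera): "at" ([x, y, z] in m, in the coordinates of the camera as it stood for that picture, good to about 4 mm: the middle of the surface that is visible of it).
- r.spot_point(label, camera): "at" ([x, y, z] in m, in the coordinates of the camera as it stood for that picture, good to about 4 mm: a listed point, or the origin of a listed thing).
The state is a dict: "time": time; "joint_positions": joint angles; "joint_vel": joint speeds; "joint_torque": joint torques, N m; "ee_pos": TCP position; "eef_rot": TCP orientation; "ft_force": force on the tool from outside, world axes, zero at the start; "torque": the same for the moment, N m; "width": finger opening in m; "grip_force": force on a finger pad.
Only numpy, scipy, OpenCV 4.12 (cv2) and the standard library are available. Lean on these libraries where they do the work, as an engineer would, in place of code of your own. Each camera call takes 0.05 s, during which the arm holds its last target. There are 200 camera calls.

## Working session

There is one attempt and no reset: what is moved stays moved. The work goes in short steps, Python scripts to look and compute and a tool call to move; the robot and the scene stay as the last step left them, time stands still between calls to the robot, and variables do not carry over. Pictures are saved under pics/ and viewed, at most 10 in all, crops included, and the job is handed in when it is done.

Besides the shell and the picture viewer there is one more tool, called after "Emit:" in YAML: its name, and indented under it one key for each argument. arm_command: Moves the arm, as the interface text tells. Its arguments: {"type":"object","properties":{"xyz":{"type":"array"},"rot":{"type":"array"},"grip":{"type":"number"},"squeeze":{"type":"number"}},"required":["xyz","rot"]}

```bash
mkdir -p pics
cat > h.py <<'E'
import numpy as np, cv2
from bench import r
def W(cam,p):
    T=np.array(r.camera_model(cam)["T"]); return (T@np.append(p,1))[:3]
def find(cam,names,f=None):
    for n in names:
        for k in ([f] if f else ["spot_point"]):
            for d in getattr(r,k)(n,cam)[:2]:
                print(cam,n,k,round(d["conf"],2),np.round(W(cam,d["at"]),4))
E
python3 - <<'E'
from h import *
s=r.read_state(); print({k:np.round(v,3) for k,v in s.items()})
for c in ["side","top"]:
    im=r.camera(c); cv2.imwrite(f"pics/{c}0.png",im[:,:,::-1])
    find(c,["jack","saddle","paddle","platform","lift_stud","foot_front_l","foot_front_r","pad_a","lens_cleaner","objective_case"])
    print(np.round(r.camera_model(c)["T"],3))
E
```

```text
{'time': np.float64(0.0), 'joint_positions': array([ 1.32 ,  0.333, -0.065,  1.461,  0.022,  1.35 , -0.089]), 'joint_vel': array([ 0.002,  0.001, -0.001,  0.001, -0.001, -0.001, -0.001]), 'joint_torque': array([-1.0000e-03, -6.2326e+01,  2.4000e-02, -3.8990e+01, -6.1000e-02,
        4.0000e-02,  0.0000e+00]), 'ee_pos': array([ 0.141, -0.608,  0.222]), 'eef_rot': array([ 0.994,  0.114, -0.   , -0.001]), 'ft_force': array([ 0.92 , -0.44 ,  0.442]), 'torque': array([-0.009,  0.035,  0.03 ]), 'grip_force': np.float64(0.0), 'width': np.float64(0.087)}
side jack spot_point 0.83 [0.4667 0.2682 0.0034]
side saddle spot_point 0.89 [0.47   0.2166 0.0281]
side saddle spot_point 0.6 [0.6228 0.1574 0.0423]
side paddle spot_point 0.7 [0.4618 0.3871 0.0974]
side platform spot_point 0.77 [0.7467 0.1507 0.0018]
side lift_stud spot_point 0.94 [0.6219 0.1575 0.0363]
side foot_front_l spot_point 0.26 [ 0.458  -0.0739  0.0023]
side foot_front_r spot_point 0.26 [ 0.458  -0.0739  0.0023]
side pad_a spot_point 0.4 [0.6057 0.2538 0.0012]
side pad_a spot_point 0.26 [0.4646 0.3845 0.0961]
side objective_case spot_point 0.84 [0.7536 0.1797 0.063 ]
[[ 0.992 -0.105  0.068  0.677]
 [ 0.125  0.866 -0.484 -0.306]
 [-0.008  0.489  0.872  0.943]
 [ 0.     0.     0.     1.   ]]
top jack spot_point 0.63 [0.4612 0.2626 0.0019]
top saddle spot_point 0.2 [0.6064 0.2507 0.0009]
top paddle spot_point 0.57 [0.4546 0.384  0.0984]
top platform spot_point 0.92 [ 0.7412  0.1557 -0.0042]
top platform spot_point 0.62 [0.7591 0.1782 0.0567]
top lift_stud spot_point 0.8 [0.6259 0.1554 0.0327]
top pad_a spot_point 0.73 [6.011e-01 2.519e-01 6.000e-04]
top pad_a spot_point 0.66 [6.057e-01 6.190e-02 5.000e-04]
top lens_cleaner spot_point 0.68 [ 0.4624 -0.0763 -0.0011]
top objective_case spot_point 0.86 [0.7562 0.1793 0.0569]
[[ 0.068  0.973 -0.221  0.407]
 [-0.998  0.067 -0.01   0.159]
 [ 0.005  0.221  0.975  1.058]
 [ 0.     0.     0.     1.   ]]
```

View pics/side0.png

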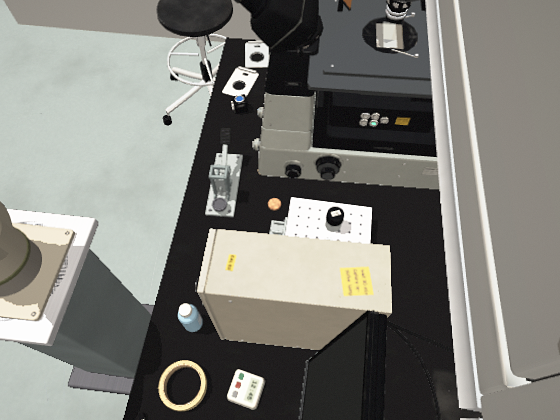

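View pics/top0.png

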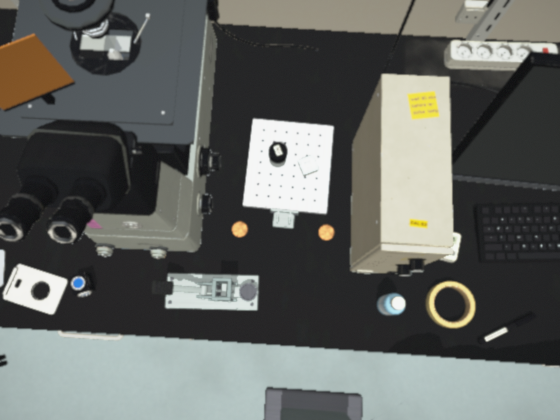

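```bash
cat >> h.py <<'E'
def px(cam,uv,z):
    m=r.camera_model(cam); K=np.array([[m["fx"],0,m["cx"]],[0,m["fy"],m["cy"]],[0,0,1.]])
    p=cv2.undistortPoints(np.array(uv,float).reshape(-1,1,2),K,np.array([m["k1"],0,0,0,0.]))[:,0]
    T=np.array(m["T"]); d=np.c_[p[:,0],-p[:,1],-np.ones(len(p))]@T[:3,:3].T
    return T[:3,3]+d*((z-T[2,3])/d[:,2])[:,None]
E
python3 - <<'E'
from h import *
im=cv2.imread("pics/top0.png")
print("plate",px("top",[(252,119),(334,125),(327,214),(243,207)],.06).round(3))
print("lamp",px("top",[(351,270),(352,180)],0).round(3), "lamp side",px("side",[(219,340),(203,290)],0).round(3))
print("scope",px("top",[(203,248),(215,155),(220,160)],0.0).round(3),px("top",[(203,248),(220,160),(213,205)],0.1).round(3), "edge",px("top",[(165,332)],0).round(3))
for c,(x0,x1,y0,y1),z in [("top",(155,270,262,322),.008),("side",(195,250,145,225),.008)]:
    g=cv2.imread(f"pics/{c}0.png")[y0:y1,x0:x1].min(2); 
    m=(g>60).astype(np.uint8); n,l,st,_=cv2.connectedComponentsWithStats(m); k=1+st[1:,4].argmax()
    pts=np.argwhere(l==k)[:,::-1]+[x0,y0]; b=cv2.boxPoints(cv2.minAreaRect(pts.astype(np.float32)))
    print(c,b.round(1).tolist(),px(c,b,z).round(3))
a=cv2.resize(im[260:325,140:280],None,fx=5,fy=5,interpolation=cv2.INTER_CUBIC)
b=cv2.resize(cv2.imread("pics/side0.png")[120:225,190:255],(433,700)) if 0 else cv2.resize(cv2.imread("pics/side0.png")[125:225,190:255],None,fx=2.6,fy=2.6,interpolation=cv2.INTER_CUBIC)
o=np.zeros((590,700,3),np.uint8); o[:a.shape[0]]=a; o[325:325+b.shape[0],:b.shape[1]]=b[:265]
cv2.imwrite("pics/crop.png",o)
E
```

```text
plate [[0.844 0.239 0.06 ]
 [0.842 0.056 0.06 ]
 [0.639 0.063 0.06 ]
 [0.642 0.243 0.06 ]]
lamp [[ 0.53  -0.001  0.   ]
 [ 0.736  0.003  0.   ]] lamp side [[ 0.526 -0.109  0.   ]
 [ 0.467 -0.001  0.   ]]
scope [[0.556 0.328 0.   ]
 [0.775 0.323 0.   ]
 [0.764 0.31  0.   ]] [[0.542 0.312 0.1  ]
 [0.73  0.296 0.1  ]
 [0.632 0.301 0.1  ]] edge [[0.371 0.39  0.   ]]
top [[163.8000030517578, 308.8999938964844], [164.39999389648438, 272.29998779296875], [259.1000061035156, 274.0], [258.5, 310.6000061035156]] [[0.419 0.397 0.008]
 [0.497 0.405 0.008]
 [0.507 0.199 0.008]
 [0.429 0.195 0.008]]
side [[202.39999389648438, 214.5], [212.60000610351562, 142.89999389648438], [243.6999969482422, 147.39999389648438], [233.39999389648438, 218.89999389648438]] [[0.426 0.196 0.008]
 [0.407 0.429 0.008]
 [0.497 0.424 0.008]
 [0.507 0.192 0.008]]
```

View pics/crop.png

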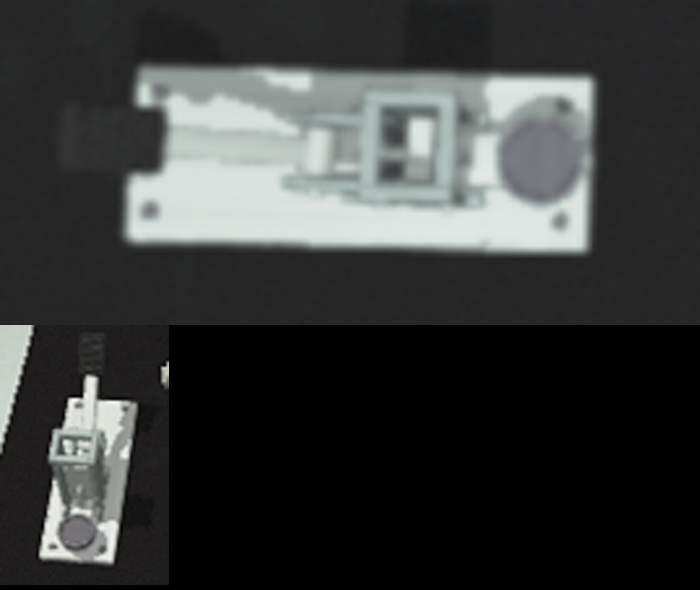

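Run:
```python
from h import *
f=lambda a:[(140+u/5-.4,260+v/5-.4) for u,v in a]
B=px("top",f([(138,66),(595,77),(588,252),(125,242)]),.008);print(B.round(4))
front=(B[1]+B[2])/2; back=(B[0]+B[3])/2; d=front-back; L=np.linalg.norm(d);d/=L
print("L",L,"width",np.linalg.norm(B[1]-B[2]),"yaw",np.arctan2(d[1],d[0]), "sideyaws",[np.arctan2(*(p-q)[[1,0]]) for p,q in((B[1],B[0]),(B[2],B[3]))],"origin",(back+front)/2+d*.031)
print("saddle",px("top",f([(541,157)]),.030).round(4)-0,"cap",px("top",f([(408,147)]),.106).round(4))
s=lambda a:[(190+u/2.6-.3,125+(v-325)/2.6-.3) for u,v in a]
print("side: front corners",px("side",s([(40,557),(113,562)]),.008).round(4),"saddle",px("side",s([(78,531)]),.03).round(4),"cap",px("side",s([(76,446)]),.106).round(4))
P=px("top",[(252,119),(334,125),(327,214),(243,207)],.06); print("plat c",P.mean(0))
# white plate fit
im=cv2.imread("pics/top0.png")[100:235,235:345].min(2); m=(im>190).astype(np.uint8)
n,l,st,_=cv2.connectedComponentsWithStats(m);k=1+st[1:,4].argmax();q=np.argwhere(l==k)[:,::-1]+[235,100]
P=px("top",cv2.boxPoints(cv2.minAreaRect(q.astype(np.float32))),.06);print(P.round(4),P.mean(0).round(4))
```

```text
[[0.4958 0.3989 0.008 ]
 [0.5044 0.2003 0.008 ]
 [0.4298 0.1976 0.008 ]
 [0.4209 0.3954 0.008 ]]
L 0.19834397214375474 width 0.07460452498395866 yaw -1.5269183823080268 sideyaws [np.float64(-1.5278197758499803), np.float64(-1.5260134634046225)] origin [0.46409638 0.26706958 0.008     ]
saddle [[0.4672 0.2197 0.03  ]] cap [[0.4631 0.2675 0.106 ]]
side: front corners [[0.4324 0.198  0.008 ]
 [0.5051 0.201  0.008 ]] saddle [[0.4692 0.2194 0.03  ]] cap [[0.4674 0.2671 0.106 ]]
plat c [0.74153887 0.15019491 0.06      ]
[[0.6083 0.244  0.06  ]
 [0.8461 0.2421 0.06  ]
 [0.8404 0.0563 0.06  ]
 [0.6036 0.067  0.06  ]] [0.7246 0.1523 0.06  ]
```

Emit:
arm_command:
  xyz:
    - [0.25, 0.3, 0.1]
    - [0.25, 0.3, 0.1]
    - [0.25, 0.3, 0.1]
    - [0.25, 0.3, 0.1]
    - [0.25, 0.3, 0.1]
    - [0.25, 0.3, 0.1]
    - [0.25, 0.3, 0.1]
    - [0.25, 0.3, 0.1]
    - [0.25, 0.3, 0.1]
    - [0.25, 0.3, 0.1]
    - [0.27, 0.6, 0.1]
    - [0.27, 0.6, 0.1]
    - [0.27, 0.6, 0.1]
    - [0.27, 0.6, 0.1]
    - [0.27, 0.6, 0.1]
    - [0.27, 0.6, 0.1]
    - [0.27, 0.6, 0.1]
    - [0.27, 0.6, 0.1]
    - [0.27, 0.6, 0.1]
    - [0.27, 0.6, 0.1]
  rot:
    - [0, 0, 0.12]
    - [0, 0, 0.24]
    - [0, 0, 0.36]
    - [0, 0, 0.48]
    - [0, 0, 0.6]
    - [0, 0, 0.72]
    - [0, 0, 0.84]
    - [0, 0, 0.96]
    - [0, 0, 1.08]
    - [0, 0, 1.2]
    - [0, 0, 1.3]
    - [0, 0, 1.386]
    - [0, 0, 1.386]
    - [0, 0, 1.386]
    - [0, 0, 1.386]
    - [0, 0, 1.386]
    - [0, 0, 1.386]
    - [0, 0, 1.386]
    - [0, 0, 1.386]
    - [0, 0, 1.386]
  grip: 1

```text
time: 2.77
ee_pos: [0.4111, -0.0092, 0.3227]
eef_rot: [0.691, 0.722, -0.0, 0.0]
ft_force: [0.8, -0.9, 0.0]
width: 0.0871
grip_force: 0.0
```

Emit:
arm_command:
  xyz:
    - [0.054, 0.276, -0.1]
    - [0.054, 0.276, -0.1]
    - [0.054, 0.276, -0.1]
    - [0.054, 0.276, -0.1]
    - [0.054, 0.276, -0.1]
    - [0.054, 0.276, -0.1]
    - [0.054, 0.276, -0.1]
    - [0.054, 0.276, -0.1]
    - [0.054, 0.276, -0.1]
    - [0.054, 0.276, -0.18]
    - [0.054, 0.276, -0.18]
    - [0.054, 0.276, -0.18]
    - [0.054, 0.276, -0.18]
    - [0.054, 0.276, -0.18]
  rot:
    - [0, 0, 0]
    - [0, 0, 0]
    - [0, 0, 0]
    - [0, 0, 0]
    - [0, 0, 0]
    - [0, 0, 0]
    - [0, 0, 0]
    - [0, 0, 0]
    - [0, 0, 0]
    - [0, 0, 0]
    - [0, 0, 0]
    - [0, 0, 0]
    - [0, 0, 0]
    - [0, 0, 0]

```text
time: 3.93
ee_pos: [0.4666, 0.2662, 0.1448]
eef_rot: [0.693, 0.721, 0.001, 0.001]
ft_force: [0.4, 0.3, 0.5]
width: 0.0869
grip_force: 0.0
```

Run:
```python
from h import *
print(r.read_state()["ee_pos"])
for c in ["side","top"]:
    im=r.camera(c); cv2.imwrite(f"pics/{c}1.png",im[:,:,::-1])
    find(c,["jack","saddle"])
o=np.hstack([cv2.imread("pics/side1.png")[60:260,150:350],cv2.imread("pics/top1.png")[180:380,100:300]])
cv2.imwrite("pics/c1.png",cv2.resize(o,None,fx=2,fy=2))
```

```text
[0.46663416 0.26621948 0.14480129]
side jack spot_point 0.56 [0.4674 0.268  0.0029]
side saddle spot_point 0.55 [0.4706 0.2174 0.0298]
top saddle spot_point 0.48 [ 0.4645 -0.0767 -0.0039]
```

View pics/c1.png

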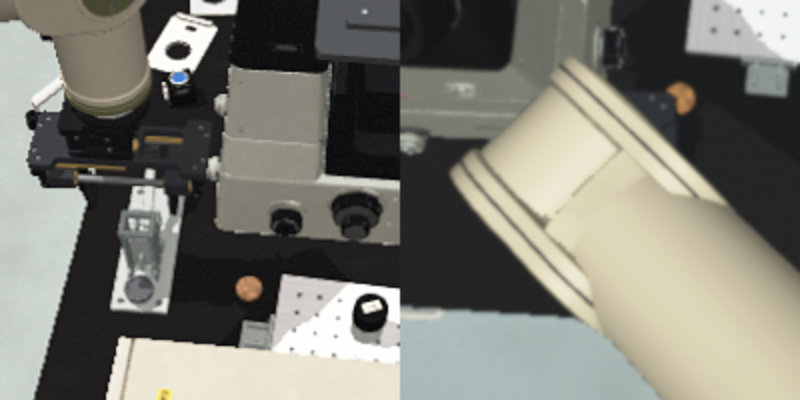

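Run:
```python
from h import *
print(px("side",[(259,174)],0).round(3))
for z in (.05,.08,.1,.12): print(z,px("side",[(258,148)],z).round(3),px("side",[(310,162)],z).round(3),px("top",[(202,248),(205,238)],z).round(3))
```

```text
[[ 0.552  0.344 -0.   ]]
0.05 [[0.544 0.393 0.05 ]] [[0.687 0.363 0.05 ]] [[0.549 0.322 0.05 ]
 [0.571 0.318 0.05 ]]
0.08 [[0.548 0.37  0.08 ]] [[0.686 0.341 0.08 ]] [[0.545 0.318 0.08 ]
 [0.566 0.313 0.08 ]]
0.1 [[0.551 0.354 0.1  ]] [[0.686 0.326 0.1  ]] [[0.542 0.314 0.1  ]
 [0.563 0.31  0.1  ]]
0.12 [[0.554 0.338 0.12 ]] [[0.686 0.311 0.12 ]] [[0.539 0.311 0.12 ]
 [0.559 0.307 0.12 ]]
```

Emit:
arm_command:
  xyz:
    - [-0.001, 0.001, -0.02]
    - [-0.001, 0.001, -0.04]
    - [-0.001, 0.001, -0.06]
    - [-0.001, 0.001, -0.075]
    - [-0.001, 0.001, -0.083]
    - [-0.001, 0.001, -0.083]
  rot:
    - [0, 0, 0]
    - [0, 0, 0]
    - [0, 0, 0]
    - [0, 0, 0]
    - [0, 0, 0]
    - [0, 0, 0]

```text
time: 4.73
ee_pos: [0.4635, 0.2677, 0.0583]
eef_rot: [0.692, 0.722, -0.001, -0.0]
ft_force: [0.6, -1.3, 0.2]
width: 0.087
grip_force: 0.0
```

Emit:
arm_command:
  xyz:
    - [0, 0, 0]
    - [0, 0, 0]
    - [0, 0, 0]
    - [0, 0, 0]
    - [0, 0, 0]
    - [0, 0, 0]
    - [0, 0, 0]
    - [0, 0, 0]
  rot:
    - [0, 0, 0]
    - [0, 0, 0]
    - [0, 0, 0]
    - [0, 0, 0]
    - [0, 0, 0]
    - [0, 0, 0]
    - [0, 0, 0]
    - [0, 0, 0]
  grip: 0
  squeeze: 35

```text
time: 5.4
ee_pos: [0.4642, 0.2681, 0.0596]
eef_rot: [0.692, 0.722, 0.0, 0.0]
ft_force: [-0.2, 0.4, -0.2]
width: 0.0416
grip_force: 0.0
```

Gripping is nearly complete (41.6 mm); close further.

Emit:
arm_command:
  xyz:
    - [0, 0, 0]
    - [0, 0, 0]
    - [0, 0, 0]
    - [0, 0, 0]
  rot:
    - [0, 0, 0]
    - [0, 0, 0]
    - [0, 0, 0]
    - [0, 0, 0]

```text
time: 5.73
ee_pos: [0.4644, 0.2681, 0.0597]
eef_rot: [0.692, 0.722, 0.0, 0.0]
ft_force: [2.2, 0.2, -0.4]
width: 0.0396
grip_force: 35.0
```

Emit:
arm_command:
  xyz:
    - [0, 0, 0.015]
    - [0, 0, 0.03]
    - [0, 0, 0.045]
    - [0, 0, 0.06]
    - [0, 0, 0.06]
  rot:
    - [0, 0, 0]
    - [0, 0, 0]
    - [0, 0, 0]
    - [0, 0, 0]
    - [0, 0, 0]

```text
time: 6.15
ee_pos: [0.465, 0.2693, 0.1231]
eef_rot: [0.692, 0.722, 0.002, 0.001]
ft_force: [1.3, 0.4, -8.3]
width: 0.0399
grip_force: 35.0
```

Emit:
arm_command:
  xyz:
    - [0, -0.01, 0]
    - [0, -0.02, 0]
    - [0, -0.03, 0]
    - [0, -0.04, 0]
    - [0, -0.05, 0]
    - [0, -0.06, 0]
    - [0, -0.07, 0]
    - [0, -0.08, 0]
    - [0, -0.09, 0]
    - [0.01, -0.1, 0]
    - [0.02, -0.112, 0]
    - [0.03, -0.112, 0]
    - [0.036, -0.112, 0]
    - [0.036, -0.112, 0]
    - [0.036, -0.112, 0]
    - [0.036, -0.112, 0]
  rot:
    - [0, 0, 0.08]
    - [0, 0, 0.2]
    - [0, 0, 0.32]
    - [0, 0, 0.44]
    - [0, 0, 0.56]
    - [0, 0, 0.68]
    - [0, 0, 0.8]
    - [0, 0, 0.92]
    - [0, 0, 1.04]
    - [0, 0, 1.16]
    - [0, 0, 1.28]
    - [0, 0, 1.38]
    - [0, 0, 1.46]
    - [0, 0, 1.507]
    - [0, 0, 1.507]
    - [0, 0, 1.507]

```text
time: 7.48
ee_pos: [0.4997, 0.1561, 0.1193]
eef_rot: [0.011, 1.0, 0.0, -0.0]
ft_force: [-0.4, -0.2, -9.3]
width: 0.0396
grip_force: 35.0
```

Run:
```python
from h import *
for c in ["side","top"]:
    im=r.camera(c); cv2.imwrite(f"pics/{c}2.png",im[:,:,::-1])
    find(c,["jack","saddle","paddle","lift_stud"])
o=np.hstack([cv2.imread("pics/side2.png")[100:300,150:350],cv2.imread("pics/top2.png")[150:350,150:350]])
cv2.imwrite("pics/c2.png",cv2.resize(o,None,fx=2,fy=2))
```

```text
side jack spot_point 0.63 [0.5027 0.1557 0.0644]
side jack spot_point 0.49 [0.7557 0.1789 0.0627]
side saddle spot_point 0.7 [0.5485 0.154  0.0896]
side paddle spot_point 0.57 [0.3844 0.1577 0.1564]
side paddle spot_point 0.21 [ 0.459  -0.0739 -0.0007]
side lift_stud spot_point 0.55 [0.6237 0.1576 0.0382]
```

View pics/c2.png

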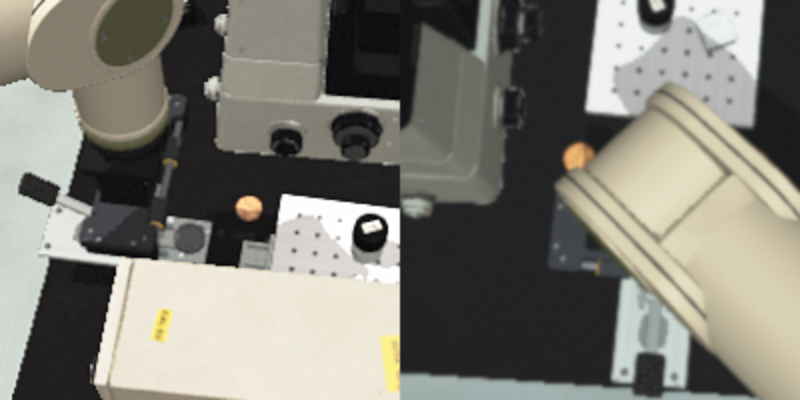

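Emit:
arm_command:
  xyz:
    - [0, 0, -0.015]
    - [0, 0, -0.03]
    - [0, 0, -0.045]
    - [0, 0, -0.055]
    - [0, 0, -0.057]
    - [0, 0, -0.057]
    - [0.015, 0.0015, -0.057]
    - [0.03, 0.0015, -0.057]
    - [0.045, 0.0015, -0.057]
  rot:
    - [0, 0, 0]
    - [0, 0, 0]
    - [0, 0, 0]
    - [0, 0, 0]
    - [0, 0, 0]
    - [0, 0, 0]
    - [0, 0, 0]
    - [0, 0, 0]
    - [0, 0, 0]

```text
time: 8.73
ee_pos: [0.5462, 0.1578, 0.0631]
eef_rot: [0.01, 1.0, 0.0, 0.0]
ft_force: [0.0, -0.1, -8.5]
width: 0.0398
grip_force: 35.0
```

Run:
```python
from h import *
s=r.read_state();print(s["ee_pos"],s["ft_force"])
for c in ["side","top"]:
    im=r.camera(c); cv2.imwrite(f"pics/{c}3.png",im[:,:,::-1])
    find(c,["jack","saddle","lift_stud"])
o=np.hstack([cv2.imread("pics/side3.png")[170:260,170:310],cv2.imread("pics/top3.png")[180:270,220:360]])
cv2.imwrite("pics/c3.png",cv2.resize(o,(784,252),interpolation=cv2.INTER_CUBIC))
```

```text
[0.54615576 0.15779412 0.06308339] [ 0.02423399 -0.11461739 -8.53985045]
side jack spot_point 0.73 [0.548  0.1583 0.0067]
side saddle spot_point 0.55 [0.5981 0.1531 0.0339]
side lift_stud spot_point 0.72 [0.6224 0.1562 0.0378]
top jack spot_point 0.78 [0.5442 0.1532 0.0016]
```

View pics/c3.png

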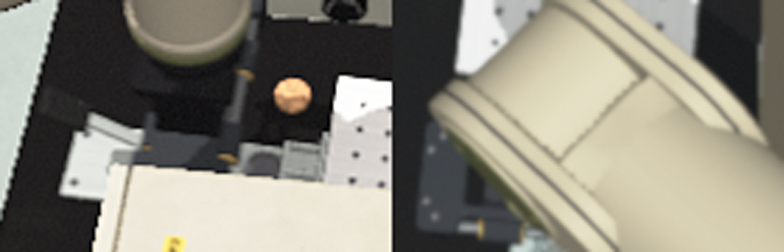

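Emit:
arm_command:
  xyz:
    - [0, 0, -0.0015]
    - [0.01, 0, -0.0015]
    - [0.02, 0, -0.0015]
    - [0.028, 0, -0.0015]
    - [0.028, 0, -0.0015]
    - [0.028, 0, -0.003]
    - [0.028, 0, -0.0035]
    - [0.028, 0, -0.0035]
  rot:
    - [0, 0, 0]
    - [0, 0, 0]
    - [0, 0, 0]
    - [0, 0, 0]
    - [0, 0, 0]
    - [0, 0, 0]
    - [0, 0, 0]
    - [0, 0, 0]

```text
time: 9.8
ee_pos: [0.5734, 0.1579, 0.0598]
eef_rot: [0.01, 1.0, 0.0, 0.001]
ft_force: [2.7, -0.6, -1.4]
width: 0.0397
grip_force: 35.0
```

Run:
```python
from h import *
s=r.read_state();print(s["ee_pos"],s["ft_force"])
for i in range(3):
  for c in ["side","top"]:
    im=r.camera(c); cv2.imwrite(f"pics/{c}4.png",im[:,:,::-1])
    find(c,["jack","saddle","lift_stud","platform"])
```

```text
[0.5734107  0.15793025 0.05983312] [ 2.69765904 -0.6248638  -1.37053645]
side jack spot_point 0.92 [0.5732 0.1588 0.0018]
side lift_stud spot_point 0.8 [0.6225 0.1596 0.0353]
side platform spot_point 0.7 [ 0.7443  0.1545 -0.0018]
top jack spot_point 0.93 [0.5728 0.1563 0.0032]
top jack spot_point 0.34 [0.7563 0.1812 0.0572]
side lift_stud spot_point 0.81 [0.6243 0.1571 0.0362]
side platform spot_point 0.56 [0.7468 0.1551 0.0022]
top jack spot_point 0.92 [0.5713 0.1537 0.0008]
top lift_stud spot_point 0.7 [0.571  0.1547 0.0007]
side lift_stud spot_point 0.84 [0.6208 0.1566 0.0374]
side platform spot_point 0.92 [7.44e-01 1.54e-01 7.00e-04]
top jack spot_point 0.73 [0.5712 0.1559 0.001 ]
```

Emit:
arm_command:
  xyz:
    - [0, 0, 0]
    - [0, 0, 0]
    - [0, 0, 0]
    - [0, 0, 0]
    - [0, 0, 0]
    - [0, 0, 0.03]
    - [0, 0, 0.06]
    - [0, 0, 0.09]
    - [0, 0, 0.1]
    - [-0.04, 0, 0.1]
    - [-0.08, 0, 0.1]
    - [-0.115, 0, 0.1]
    - [-0.115, 0, 0.1]
    - [-0.115, 0, 0.1]
  rot:
    - [0, 0, 0]
    - [0, 0, 0]
    - [0, 0, 0]
    - [0, 0, 0]
    - [0, 0, 0]
    - [0, 0, 0]
    - [0, 0, 0]
    - [0, 0, 0]
    - [0, 0, 0]
    - [0, 0, 0]
    - [0, 0, 0]
    - [0, 0, 0]
    - [0, 0, 0]
    - [0, 0, 0]
  grip: 1

```text
time: 12.47
ee_pos: [0.4572, 0.1566, 0.159]
eef_rot: [0.01, 1.0, -0.002, 0.001]
ft_force: [-0.4, -1.6, 0.5]
width: 0.087
grip_force: 0.0
```

Emit:
arm_command:
  xyz:
    - [0, 0, 0]
    - [0, 0, 0]
    - [0, 0, 0]
    - [0, 0, 0]
    - [0, 0, 0]
    - [0, 0, 0]
    - [0, 0, 0]
    - [0, 0, 0]
    - [0, 0, 0]
    - [0, 0, 0]
  rot:
    - [0, 0, 0]
    - [0, 0, 0]
    - [0, 0, 0]
    - [0, 0, 0]
    - [0, 0, 0]
    - [0, 0, 0]
    - [0, 0, 0]
    - [0, 0, 0]
    - [0, 0, 0]
    - [0, 0, 0]
  grip: 0

```text
time: 13.3
ee_pos: [0.4582, 0.1576, 0.1591]
eef_rot: [0.01, 1.0, 0.0, -0.0]
ft_force: [0.5, 0.1, -0.4]
width: 0.0282
grip_force: 0.0
```

Run:
```python
from h import *
s=r.read_state();print(s["time"],s["ee_pos"],s["ft_force"],s["width"])
for i in range(2):
  for c in ["side","top"]:
    im=r.camera(c); cv2.imwrite(f"pics/{c}5.png",im[:,:,::-1])
    find(c,["jack","saddle","lift_stud","paddle"])
o=np.hstack([cv2.imread("pics/side5.png")[120:260,160:300],cv2.imread("pics/top5.png")[180:320,220:360]])
cv2.imwrite("pics/c5.png",cv2.resize(o,(784,392),interpolation=cv2.INTER_CUBIC))
```

```text
13.3 [0.45816822 0.15764345 0.15907146] [ 0.50766008  0.0676579  -0.43278184] 0.028187094555936373
side jack spot_point 0.65 [0.5777 0.1554 0.0016]
side saddle spot_point 0.46 [0.6233 0.1539 0.0297]
side lift_stud spot_point 0.7 [0.6219 0.1564 0.0361]
side lift_stud spot_point 0.39 [0.7455 0.1534 0.002 ]
side paddle spot_point 0.58 [0.4632 0.1605 0.0974]
top saddle spot_point 0.59 [ 0.4629 -0.0785 -0.0007]
top lift_stud spot_point 0.72 [0.6222 0.1555 0.0317]
side jack spot_point 0.72 [0.575  0.159  0.0021]
side saddle spot_point 0.47 [0.6235 0.153  0.0291]
side lift_stud spot_point 0.76 [0.6238 0.1595 0.0377]
side paddle spot_point 0.75 [0.4613 0.1588 0.0963]
side paddle spot_point 0.47 [0.6237 0.1541 0.0308]
top jack spot_point 0.52 [0.624  0.1569 0.0325]
top lift_stud spot_point 0.74 [0.6243 0.1595 0.0321]
```

View pics/c5.png

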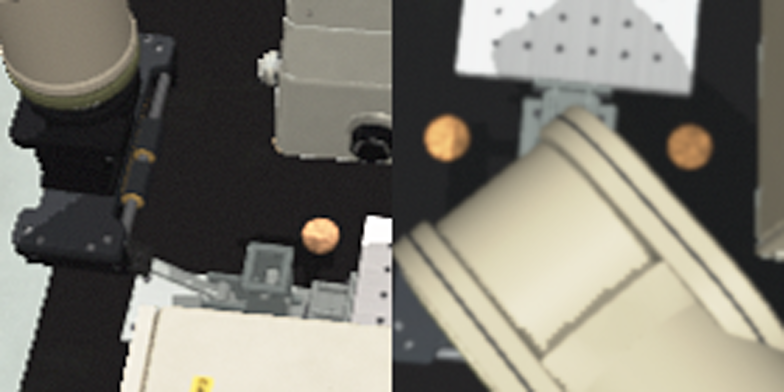

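Emit:
arm_command:
  xyz:
    - [0, 0, -0.025]
    - [0, 0, -0.05]
    - [0, 0, -0.055]
    - [-0.004, 0, -0.064]
    - [-0.007, 0, -0.071]
    - [-0.01, 0, -0.077]
    - [-0.013, 0, -0.083]
    - [-0.015, 0, -0.09]
    - [-0.017, 0, -0.097]
    - [-0.018, 0, -0.103]
    - [-0.019, 0, -0.107]
    - [-0.019, 0, -0.109]
    - [-0.019, 0, -0.109]
  rot:
    - [0, 0, 0]
    - [0, 0, 0]
    - [0, 0, 0]
    - [0, 0, 0]
    - [0, 0, 0]
    - [0, 0, 0]
    - [0, 0, 0]
    - [0, 0, 0]
    - [0, 0, 0]
    - [0, 0, 0]
    - [0, 0, 0]
    - [0, 0, 0]
    - [0, 0, 0]

```text
time: 15.38
ee_pos: [0.44, 0.1581, 0.0513]
eef_rot: [0.01, 1.0, -0.0, 0.001]
ft_force: [-2.8, -2.6, 24.1]
width: 0.0001
grip_force: 12.1
```

Run:
```python
from h import *
s=r.read_state();print(s["time"],s["ee_pos"],s["ft_force"],s["width"])
r.camera("side"); find("side",["jack","saddle","lift_stud","paddle"])
s=r.read_state();print(s["time"],s["ee_pos"],s["ft_force"],s["width"])
```

```text
15.3833 [0.44004539 0.15809677 0.05127615] [-2.82042447 -2.58547999 24.05531185] 5.796028410871466e-05
side jack spot_point 0.6 [0.577  0.1571 0.0038]
side saddle spot_point 0.44 [0.6244 0.153  0.0404]
side lift_stud spot_point 0.6 [0.6213 0.1574 0.0386]
side paddle spot_point 0.58 [0.4424 0.16   0.0466]
15.6333 [0.44005976 0.15804404 0.05137831] [-3.86657175 -1.71987882 21.52534154] 0.00010451433221875386
```

Emit:
arm_command:
  xyz:
    - [0.001, 0, 0.006]
    - [0.004, 0, 0.019]
    - [0.009, 0, 0.032]
    - [0.015, 0, 0.045]
    - [0.019, 0, 0.06]
    - [0.019, 0, 0.065]
    - [0.019, 0, 0.065]
    - [0.019, 0, 0.065]
    - [0.019, 0, 0.065]
    - [0.019, 0, 0.065]
  rot:
    - [0, 0, 0]
    - [0, 0, 0]
    - [0, 0, 0]
    - [0, 0, 0]
    - [0, 0, 0]
    - [0, 0, 0]
    - [0, 0, 0]
    - [0, 0, 0]
    - [0, 0, 0]
    - [0, 0, 0]

```text
time: 16.47
ee_pos: [0.4575, 0.1574, 0.1143]
eef_rot: [0.01, 1.0, -0.0, -0.001]
ft_force: [-0.6, 0.3, -0.6]
width: 0.0004
grip_force: 0.0
```

Run:
```python
from h import *
for c in ["side","top","side"]:
    im=r.camera(c); find(c,["jack","saddle","lift_stud","paddle","platform"]); cv2.imwrite(f"pics/{c}6.png",im[:,:,::-1])
s=r.read_state();print(s["time"],s["ee_pos"],s["ft_force"],s["width"])
```

```text
side jack spot_point 0.72 [0.5769 0.1579 0.0011]
side saddle spot_point 0.67 [0.6241 0.1546 0.039 ]
side lift_stud spot_point 0.93 [0.6247 0.1561 0.0335]
side platform spot_point 0.77 [7.465e-01 1.564e-01 2.000e-04]
top jack spot_point 0.62 [5.729e-01 1.556e-01 4.000e-04]
top lift_stud spot_point 0.91 [0.6238 0.1565 0.0306]
top platform spot_point 0.89 [ 0.7435  0.1533 -0.0033]
side jack spot_point 0.56 [ 0.5766  0.1586 -0.001 ]
side jack spot_point 0.53 [ 0.4587 -0.0755  0.    ]
side saddle spot_point 0.58 [0.6198 0.1555 0.0379]
side lift_stud spot_point 0.92 [0.6223 0.1586 0.0378]
side paddle spot_point 0.65 [ 0.6049  0.2564 -0.0019]
side paddle spot_point 0.49 [0.4638 0.1618 0.0986]
side platform spot_point 0.71 [0.7546 0.1767 0.0626]
side platform spot_point 0.68 [0.7448 0.1535 0.005 ]
17.3667 [0.45815925 0.15765471 0.11508285] [-0.04106051  0.05006674 -0.62168161] 0.0005536107631538508
```

Emit:
arm_command:
  xyz:
    - [0, 0, -0.01]
    - [-0.004, 0, -0.02]
    - [-0.007, 0, -0.027]
    - [-0.01, 0, -0.033]
    - [-0.013, 0, -0.039]
    - [-0.015, 0, -0.046]
    - [-0.017, 0, -0.053]
    - [-0.018, 0, -0.059]
    - [-0.019, 0, -0.063]
    - [-0.019, 0, -0.065]
    - [-0.019, 0, -0.065]
    - [-0.019, 0, -0.065]
  rot:
    - [0, 0, 0]
    - [0, 0, 0]
    - [0, 0, 0]
    - [0, 0, 0]
    - [0, 0, 0]
    - [0, 0, 0]
    - [0, 0, 0]
    - [0, 0, 0]
    - [0, 0, 0]
    - [0, 0, 0]
    - [0, 0, 0]
    - [0, 0, 0]

```text
time: 18.37
ee_pos: [0.4401, 0.1581, 0.0511]
eef_rot: [0.01, 1.0, -0.0, 0.001]
ft_force: [-3.1, -4.4, 27.0]
width: 0.0008
grip_force: 13.6
```

Emit:
arm_command:
  xyz:
    - [0.001, 0, 0.006]
    - [0.004, 0, 0.019]
    - [0.009, 0, 0.032]
    - [0.015, 0, 0.045]
    - [0.019, 0, 0.06]
    - [0.019, 0, 0.065]
    - [0.019, 0, 0.065]
    - [0.019, 0, 0.065]
    - [0.019, 0, 0.065]
    - [0.019, 0, 0.065]
  rot:
    - [0, 0, 0]
    - [0, 0, 0]
    - [0, 0, 0]
    - [0, 0, 0]
    - [0, 0, 0]
    - [0, 0, 0]
    - [0, 0, 0]
    - [0, 0, 0]
    - [0, 0, 0]
    - [0, 0, 0]

```text
time: 19.2
ee_pos: [0.4575, 0.1574, 0.1142]
eef_rot: [0.01, 1.0, -0.0, -0.001]
ft_force: [0.6, -0.4, -0.8]
width: 0.0005
grip_force: 0.0
```

Run:
```python
from h import *
for c in ["side","top","side"]:
    im=r.camera(c); find(c,["jack","saddle","lift_stud","paddle","platform"]); cv2.imwrite(f"pics/{c}7.png",im[:,:,::-1])
s=r.read_state();print(s["time"],s["ee_pos"],s["ft_force"],s["width"])
```

```text
side jack spot_point 0.8 [0.5766 0.1596 0.0015]
side saddle spot_point 0.7 [0.6237 0.1535 0.0463]
side paddle spot_point 0.74 [0.4578 0.1623 0.0979]
side platform spot_point 0.69 [0.7479 0.1531 0.0052]
top jack spot_point 0.66 [0.5723 0.1542 0.0035]
top lift_stud spot_point 0.9 [0.6226 0.1546 0.0387]
top platform spot_point 0.56 [ 0.7433  0.1542 -0.0043]
side jack spot_point 0.9 [0.5738 0.1585 0.0019]
side lift_stud spot_point 0.66 [0.6252 0.1585 0.0431]
side paddle spot_point 0.74 [0.4612 0.1632 0.096 ]
side platform spot_point 0.78 [0.7456 0.1557 0.0053]
20.1 [0.45817622 0.15764424 0.11509466] [ 1.19152976 -0.52552155  0.06236774] 0.0006026810580259054
```

Third stroke, then hold.

Emit:
arm_command:
  xyz:
    - [0, 0, -0.01]
    - [-0.004, 0, -0.02]
    - [-0.007, 0, -0.027]
    - [-0.01, 0, -0.033]
    - [-0.013, 0, -0.039]
    - [-0.015, 0, -0.046]
    - [-0.017, 0, -0.053]
    - [-0.018, 0, -0.059]
    - [-0.019, 0, -0.063]
    - [-0.019, 0, -0.065]
    - [-0.019, 0, -0.065]
    - [-0.019, 0, -0.065]
    - [-0.019, 0, -0.065]
    - [-0.019, 0, -0.065]
    - [-0.019, 0, -0.065]
    - [-0.019, 0, -0.065]
  rot:
    - [0, 0, 0]
    - [0, 0, 0]
    - [0, 0, 0]
    - [0, 0, 0]
    - [0, 0, 0]
    - [0, 0, 0]
    - [0, 0, 0]
    - [0, 0, 0]
    - [0, 0, 0]
    - [0, 0, 0]
    - [0, 0, 0]
    - [0, 0, 0]
    - [0, 0, 0]
    - [0, 0, 0]
    - [0, 0, 0]
    - [0, 0, 0]

```text
time: 21.43
ee_pos: [0.4403, 0.1581, 0.0512]
eef_rot: [0.01, 1.0, -0.0, 0.001]
ft_force: [-3.9, -3.7, 26.6]
width: 0.0002
grip_force: 13.2
```

Run:
```python
from h import *
for c in ["side","top","side","top"]:
    im=r.camera(c); find(c,["jack","saddle","lift_stud","foot_front_l","platform"]); cv2.imwrite(f"pics/{c}8.png",im[:,:,::-1])
s=r.read_state();print(s["time"],s["ee_pos"],s["ft_force"],s["width"])
o=np.hstack([cv2.imread("pics/side8.png")[140:280,160:300],cv2.imread("pics/top8.png")[140:280,220:360]])
cv2.imwrite("pics/c8.png",cv2.resize(o,(784,392),interpolation=cv2.INTER_CUBIC))
```

```text
side jack spot_point 0.82 [0.5769 0.1576 0.0024]
side saddle spot_point 0.74 [0.6218 0.1574 0.0601]
side lift_stud spot_point 0.74 [0.6289 0.1566 0.0582]
side foot_front_l spot_point 0.6 [0.6268 0.1579 0.0548]
side platform spot_point 0.74 [0.7465 0.1545 0.006 ]
side platform spot_point 0.28 [0.7443 0.1101 0.0685]
top jack spot_point 0.76 [0.5737 0.1521 0.0008]
top saddle spot_point 0.73 [0.6227 0.1535 0.0573]
top lift_stud spot_point 0.69 [0.6283 0.1565 0.0533]
top platform spot_point 0.59 [0.7421 0.1534 0.0029]
side jack spot_point 0.79 [0.5746 0.1584 0.0038]
side saddle spot_point 0.54 [0.6251 0.1526 0.0612]
side lift_stud spot_point 0.79 [0.6285 0.1552 0.0574]
side lift_stud spot_point 0.23 [0.7626 0.179  0.0709]
side platform spot_point 0.94 [0.7427 0.1512 0.0084]
top jack spot_point 0.85 [ 0.5709  0.1543 -0.0009]
top jack spot_point 0.73 [0.7431 0.1526 0.0038]
top saddle spot_point 0.53 [0.7625 0.1773 0.065 ]
top saddle spot_point 0.49 [0.6232 0.1568 0.0575]
top lift_stud spot_point 0.68 [0.6271 0.1562 0.0529]
top platform spot_point 0.86 [0.7425 0.1534 0.0051]
22.6333 [0.44033192 0.15815184 0.05115516] [-3.90664541 -3.32496788 26.84661988] 0.0003252181061007899
```

View pics/c8.png

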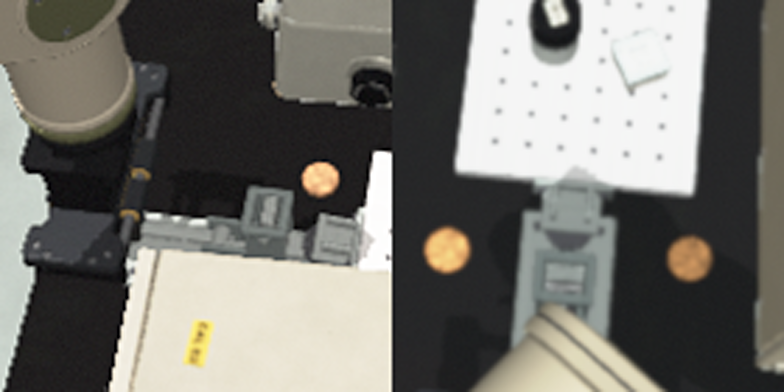

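```bash
python3 -c "
from bench import r; print(r.close_job())"
```

```text
the job is handed in; nothing more can be done
None
```

I set the jack under the lug, pumped three full strokes and handed the job in at 22.6 s with the handle held down at about 27 N. The saddle measured about 59 mm up and within about 6 mm of the stud, so the front feet should hang about 16 mm clear; I did not measure the feet directly, and the hand-in gave no verdict.

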